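# Fetch the matches from the child-safe drawer

## Robot

A 6-joint arm with a two-finger parallel gripper is mounted at the origin on a cart in front of the work surface, level with it; the furniture and walls round the work are solid. World frame = base frame: x ahead of the robot, y to its left, z up, the work surface at z = 0. Lengths are in m, angles in rad, forces in N, time in s.
With the tool pointing down it reaches from about 0.375 to 0.975 m from the base axis. Payload 3.8 kg.
Tool frame: the origin (TCP) lies midway between the tips of the shut fingers; the grasp point (between the pads) lies 19 mm behind it; z points along the fingers, y is the line along which they close (so a half turn about z gives the same grasp; the last joint's range is limited). The gripper opens to 85 mm and grips with 20 to 120 N. Pads are 22 mm wide; open, the fingers measure 114 mm over their backs; the gripper's body (76 mm by 85 mm) begins 54 mm behind the grasp point. The pads swing forward as they close: fully open they stand 13 mm farther back than shut.
Start: joints at [1.206, 0.264, 1.604, -0, 1.274, -0.037], TCP at [0.217, 0.639, 0.231] pointing down, gripper open.
Joint ranges: [-2.63, 2.63], [-0.94, 2.18], [0.31, 2.57], [-1.31, 4.45], [0, 2.66], [-2.55, 2.55]. Speed limits (rad/s): [2.57, 2.57, 3.14, 3.14, 3.14, 3.14].

## Interface

Orientations are given as a rotation vector (axis times angle).
In Python, from workcell import status, read_camera, workorder, masks_of gives the robot as it stands.
- The arm moves only by the tool drive_tool, never from a script. Its argument "rows" is a list of rows, each a list of 7 numbers: the turn, a rotation vector about the tool's x, y, z in degrees, then the shift along the tool's x, y, z in m, then the opening, from 0 (shut) to 1 (fully open). In form: [[ax, ay, az, tx, ty, tz, claw], ...]. A call has 1 to 8 rows; each row shifts and turns the commanded pose from where the row before left it, along the tool's axes as they then stand; what a row does not reach is not made up. A row lasts 1/12 s, in which the tool goes at most 41.7 mm and 7.16 degrees, less where a joint would pass 70% of its speed; a pose out of reach is approached as far as the arm can. A call is refused whole if a number of a shift passes 0.0417 or a number of a turn 7.16, either way. A call with a gripper value outside its range is refused whole. The fingers move at their own pace and stop on an object; "force" is the grip in N (left out, the last holds). Time passes only in rows, so rows that do not move let the fingers close. It gives the time, the measured TCP pose, the force, the opening and the grip force at its end, in the units of the state.
- status.read_state(): the state, without advancing time (a new reading comes with each control period).
- read_camera(name): name is "side" or "top"; returns a dict with "color" (400x640x3 uint8, red, green, blue), "intrinsics" (3x3 intrinsics, pixels), "D" ([k1, k2, p1, p2, k3] as OpenCV has them; the pictures are not rectified), "world_from_camera" (4x4, takes a point from camera to world coordinates). Camera axes: x right, y up, looking along -z (the intrinsics and any distortion apply to the point x, -y, -z); pixel columns grow to the right and rows downward; lengths in m; the calibration is good to about 2 mm. A picture is of the moment at which its call begins. There is no depth.
- workorder.finish_job(): hands the job in; it is judged then, once.
Trained networks look in a picture, given as the dict that the camera call returned (one of the last four; its "shot" number tells which), for a name from the list of things; names that differ only in an ending like _2 or _b are one class to them, and where a whole thing is asked for, a point or a joint stands for the part that bears it (a point fixed in the world has none). Each returns a list of dicts, best first, with "score" (0 to 1); they miss things now and then, are a little off and sometimes report something else, mostly with a low value. They report only what shows in the picture. A call takes as long as a camera call.
- masks_of(picture, name): "mask" (400x640 bool, what is visible of it) and "bbox" ([left, top, right, bottom] in pixels, round what is visible of it).
The state is a dict: "time": time; "q": joint angles; "joint_vel": joint speeds; "joint_torque": joint torques, N m; "tool_pos": TCP position; "tcp_rot": TCP orientation; "wrist_force": force on the tool from outside, world axes, zero at the start; "torque": the same for the moment, N m; "width": opening from 0.0 (shut) to 1.0 (fully open); "grip_force": force on a finger pad.
Only numpy, scipy, OpenCV 4.12 (cv2) and the standard library are available. Lean on these libraries where they do the work, as an engineer would, in place of code of your own. Each camera call takes 0.05 s, during which the arm holds its last target. There are 200 camera calls.

## Task

The matches are kept in the child-safe drawer unit on the sideboard. Run closed fingertips gently along the floor of the finger channel behind the drawer front until they sink in over the concealed catch, press it down so that the drawer springs ajar, and pull the drawer right out to its stop. Then take the matchbox out and lay it flat on the unit's wooden top, leaving the drawer open; never force the unit, and leave the other things standing where they are.

Things in the scene. Friction and masses are not known exactly. Their poses are not given: they have to be found in the camera images.
- drawer_unit: Low white drawer unit with a wooden top, fixed in place; 270 wide (its y), 178 deep (x), 82 high. Origin: centre of its underside; +x to its back, -x towards the robot, z up. From front to back: drawer front x -85 to -71 mm (top edge at z 80), open finger channel x -71 to -37 (level floor at z 58), wooden top x -37 to +93 (z 82).
- channel (a point): Middle of the finger channel's floor (drawer_unit x -54, y 0, z 58 mm), axes as drawer_unit. The channel is 34 mm wide in x. Its floor is a row of equal steel slats, 46 mm long in y. All are rigid but one, the cover of the catch: it looks like the others, and its middle may lie anywhere from y -64 to +64 mm.
- channel_left (a point): Left (+y) end of the channel's floor, at the end block (drawer_unit x -54, y +95, z 58 mm). Behaviour of the catch: its cover slat gives way at 1 N and sinks up to 12 mm into a recess with upright ends; 8 to 9 mm, at about 4 to 6 N, frees the drawer; a spring brings it back up.
- channel_right (a point): Right (-y) end of the channel's floor, at the end block (drawer_unit x -54, y -95, z 58 mm). The end blocks are as high as the wooden top.
- unit_top (a point): Middle of the wooden top's upper face (drawer_unit x +28, y 0, z 82 mm), axes as drawer_unit. The top is 130 mm (x) by 270 mm (y); two spice jars stand on its back left part (their middles at y +46 to +108, x +20 to +30 mm from here); the rest is bare.
- drawer (a joint): How far the drawer is out, m: 0 shut and held by the catch (it cannot be pulled more than about 1 mm), about 0.03 sprung ajar after the catch is pressed, 0.10 at its stop. It slides out along drawer_unit -x against about 1 to 2 N and stays where it is left. A fingertip in the channel can pull it by the inner face of its front.
- drawer_edge (a point): Middle of the top edge of the drawer front (drawer_unit x -78 mm when shut, z 80 mm); moves out with the drawer. The front is 14 mm thick. With the drawer at its stop, 100 mm of its inside, from the front backwards, lie open to above.
- matchbox: Matchbox, 35 (its x) by 58 (its y) by 17 mm high, about 20 g; origin: centre of its underside, z up. It lies flat in the drawer on a floor at z 18 mm of drawer_unit, its long side roughly along the drawer's depth, left or right; a flat dark tea sachet (46x60x11 mm) lies in the other half. The drawer is 236 mm wide inside.
- salt_jar: Spice jar, 41 mm across, 105 high, standing on the unit's top, back left; origin: centre of its underside. A bystander.
- pepper_jar: Spice jar, 44 mm across, 105 high, standing on the unit's top beside the salt jar; origin: centre of its underside. A bystander.
- blue_mug: Plain blue mug, 97 mm high, on the left of the surface; origin: centre of its underside. A bystander.
- jar_small: Glass jar with green lid, 107 mm high, front right; origin: centre of its underside. A bystander.
- carton: Pale tea carton, 74x149x77 mm, back right; origin: centre of its underside. A bystander.
- wood_mill: Wooden pepper mill, 58 mm across, 170 high, on the right; origin: centre of its underside. A bystander.
- sauce: Dark sauce bottle, 59 mm across, 204 high, front left; origin: centre of its underside. A bystander.
- tongs: Flat steel kitchen tongs, 28x159x12 mm, lying at the front right; origin: centre of its underside. A bystander.

How it is judged:
By the outcome, as a careful person would: the job done as asked, in the order asked, and still so for the second after the job is handed in, with the robot touching nothing.
It also fails if it takes over 64 s, if anything falls off the work surface, if the arm or the gripper's body presses on something with over 40 N, if the wrist force passes 120 N, or if a joint passes its speed limit or range.

## Working session

There is one attempt and no reset: what is moved stays moved. The work goes in short steps, Python scripts to look and compute and a tool call to move; the robot and the scene stay as the last step left them, time stands still between calls to the robot, and variables do not carry over. Pictures are saved under pics/ and viewed, at most 10 in all, crops included, and the job is handed in when it is done.

Besides the shell and the picture viewer there is one more tool, called after ">>>" as name(argument=value, ...), one argument or row to a line, values as JSON. drive_tool: Moves the arm, as the interface text tells. Its arguments: {"type":"object","properties":{"rows":{"type":"array"},"force":{"type":"number"}},"required":["rows"]}

```bash
ls; mkdir -p pics; cat > h.py <<'E'
import numpy as np, cv2
from workcell import status, read_camera, workorder, masks_of
from scipy.spatial.transform import Rotation as R
def ray(p,uv):
    n=cv2.undistortPoints(np.array(uv,float).reshape(-1,1,2),p["intrinsics"],np.array(p["D"],float)).reshape(-1,2)
    T=np.array(p["world_from_camera"]); d=np.c_[n[:,0],-n[:,1],-np.ones(len(n))]@T[:3,:3].T
    return T[:3,3],d
def at_z(p,uv,z):
    o,d=ray(p,uv); return o+d*((z-o[2])/d[:,2])[:,None]
def proj(p,X):
    T=np.linalg.inv(np.array(p["world_from_camera"])); X=np.atleast_2d(X)@T[:3,:3].T+T[:3,3]
    X=X*[1,-1,-1]; return cv2.projectPoints(X,np.zeros(3),np.zeros(3),p["intrinsics"],np.array(p["D"],float))[0].reshape(-1,2)
def save(p,n,crop=None,s=1):
    im=p["color"][:,:,::-1]
    if crop: im=im[crop[1]:crop[3],crop[0]:crop[2]]
    cv2.imwrite("pics/"+n,cv2.resize(im,None,fx=s,fy=s,interpolation=cv2.INTER_CUBIC))
E
python3 - <<'E'
from h import *
for c in ("top","side"):
    p=read_camera(c); save(p,c+"1.png",None,1.25)
    print(c,np.round(p["world_from_camera"],3).tolist())
    for n in ("drawer_unit","drawer","salt_jar","wood_mill","sauce","blue_mug","jar_small","carton"):
        for m in masks_of(p,n)[:1]: print(n,m["score"],m["bbox"])
s=status.read_state(); print(s)
E
```

```text
pics
top [[-0.379, 0.829, -0.411, -0.157], [-0.926, -0.341, 0.164, 0.263], [-0.004, 0.442, 0.897, 1.499], [0.0, 0.0, 0.0, 1.0]]
drawer_unit 0.69 [280.6, 127.0, 377.9, 216.7]
drawer 0.97 [306.0, 166.9, 378.7, 217.2]
salt_jar 0.58 [287.1, 148.7, 299.2, 173.4]
wood_mill 0.81 [408.9, 130.5, 431.9, 167.2]
sauce 0.67 [200.0, 251.0, 222.1, 275.4]
blue_mug 0.76 [184.7, 229.7, 220.1, 255.8]
jar_small 0.85 [419.7, 157.6, 443.8, 183.7]
carton 0.68 [368.4, 110.5, 417.3, 153.6]
side [[-0.997, -0.062, 0.049, 0.578], [0.078, -0.63, 0.773, 0.799], [-0.017, 0.774, 0.633, 0.745], [0.0, 0.0, 0.0, 1.0]]
drawer_unit 0.59 [259.2, 162.2, 340.2, 245.8]
drawer 0.94 [313.5, 159.8, 339.8, 230.3]
salt_jar 0.59 [278.1, 175.6, 294.2, 218.3]
wood_mill 0.64 [302.2, 111.3, 319.6, 158.8]
blue_mug 0.55 [329.8, 297.2, 378.8, 358.9]
jar_small 0.72 [324.6, 126.2, 338.2, 157.7]
carton 0.86 [265.2, 136.8, 291.7, 171.1]
{'time': 0.9, 'q': array([ 1.20609687e+00,  2.63832657e-01,  1.60401456e+00,  1.04340765e-05,
        1.27370914e+00, -3.68966001e-02]), 'joint_vel': array([-6.70339641e-05, -7.36295627e-04, -9.28615141e-04, -4.74811215e-04,
        8.00236523e-04, -8.01595012e-04]), 'joint_torque': array([ 3.33003300e-04, -5.15058732e+01, -3.67728639e+01,  1.58255884e-04,
        8.45391114e-04,  1.12924948e-05]), 'tool_pos': array([0.21731664, 0.63904547, 0.23131727]), 'tcp_rot': array([-5.12613540e-01, -3.09948638e+00, -5.89973180e-05]), 'wrist_force': array([-0.03827641,  0.61051145, -0.01957152]), 'torque': array([-0.01494905,  0.0132671 ,  0.00585069]), 'grip_force': 0.0, 'width': 0.9970550319026582}
```

```bash
python3 - <<'E'
import cv2
a=cv2.imread("pics/top1.png");b=cv2.imread("pics/side1.png")
f=lambda im,x0,y0,x1,y1:cv2.resize(im[int(y0*1.25):int(y1*1.25),int(x0*1.25):int(x1*1.25)],(800,600),interpolation=cv2.INTER_CUBIC)
cv2.imwrite("pics/tc.png",f(a,260,115,400,220)); cv2.imwrite("pics/sc.png",f(b,240,150,372,249))
E
```

```text
(no output)
```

View pics/tc.png

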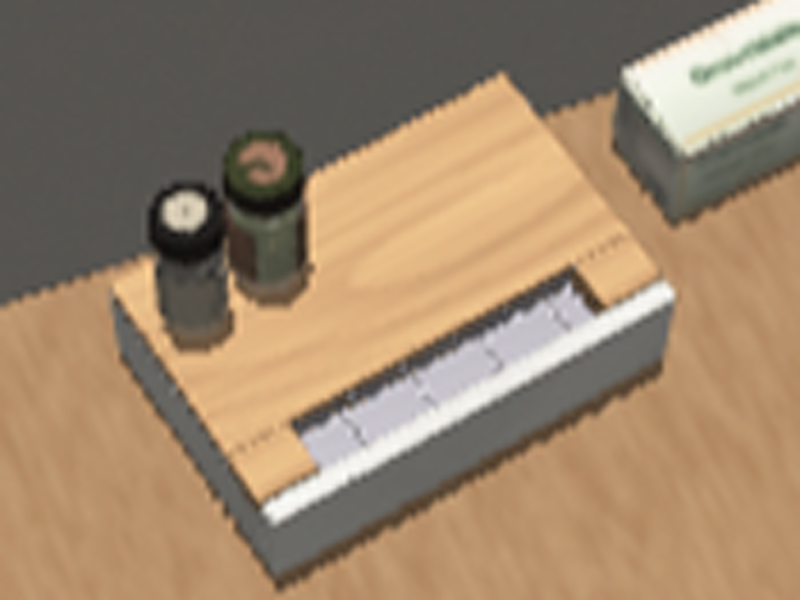

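View pics/sc.png

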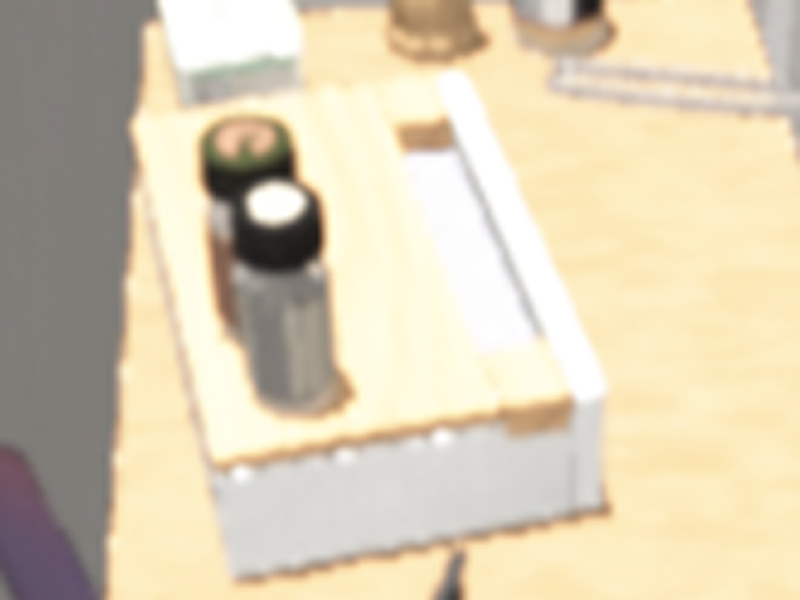

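View pics/top1.png

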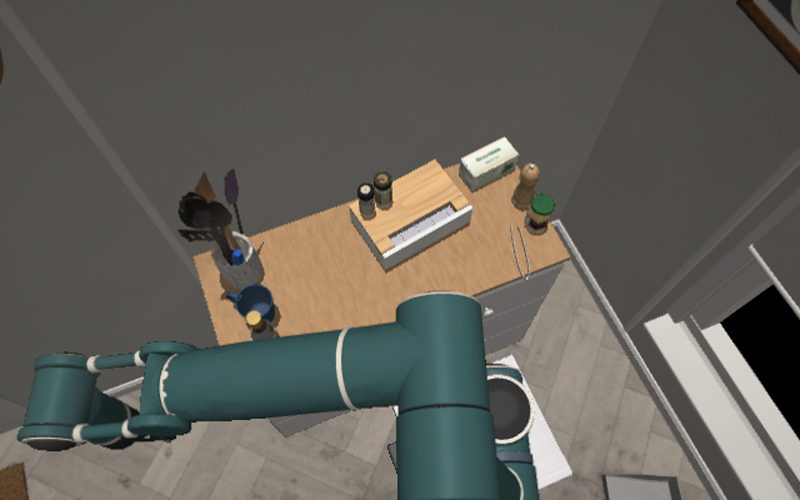

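```bash
cat > fit.py <<'E'
from h import *
from scipy.optimize import least_squares
A=[((-85,135,80),(270,522)),((-85,-135,80),(673,290)),((-85,135,0),(280,588)),((93,-135,82),(503,72)),((93,135,82),(112,293)),((-85,-135,0),(660,372)),((-37,95,82),(290,425)),((-37,-95,82),(572,268))]
B=[((93,135,82),(215,468)),((-85,135,80),(605,395)),((-85,135,0),(605,510)),((93,-135,82),(133,120)),((93,135,0),(235,578)),((-37,95,82),(487,352)),((-37,-95,82),(397,122))]
pt,ps=read_camera("top"),read_camera("side")
def conv(L,o,s): return np.array([l[0] for l in L])/1000,np.array([l[1] for l in L])/s+o
XA,uA=conv(A,(260,115),5.714); XB,uB=conv(B,(240,150),6.06)
def W(t,X): 
    c,s=np.cos(t[2]),np.sin(t[2]); return np.c_[t[0]+c*X[:,0]-s*X[:,1],t[1]+s*X[:,0]+c*X[:,1],X[:,2]]
for mode in (0,1,2):
    f=lambda t:np.r_[(proj(pt,W(t,XA))-uA).ravel()*(mode!=2),(proj(ps,W(t,XB))-uB).ravel()*(mode!=1)]
    r=least_squares(f,[.6,0,0.2],loss="soft_l1"); print(mode,r.x.round(4))
    if mode==0: print(f(r.x).reshape(-1,2).round(1).tolist())
E
python3 fit.py
```

```text
0 [ 0.5773 -0.0678  0.172 ]
[[-0.2, 0.8], [0.5, 1.1], [-1.4, -0.3], [-0.2, -0.1], [-1.4, -1.5], [0.3, -1.6], [-0.9, -0.2], [-0.4, -0.6], [0.6, -2.3], [1.1, -1.6], [0.5, 0.4], [0.5, -1.0], [-0.0, 1.2], [-0.2, -1.2], [-0.4, -0.8]]
1 [ 0.5759 -0.0687  0.179 ]
2 [ 0.5781 -0.0639  0.1701]
```

>>> drive_tool(
  rows=[
    [0,0,0,0,0,-0.03,0],
    [0,0,0,0,0,-0.03,0],
    [0,0,-7,0,0,-0.02,0],
    [0,0,-7,0,0,0,0],
    [0,0,-7,0,0,0,0],
    [0,0,-7,0,0,0,0],
    [0,0,-0.8,0,0,0,0],
  ],
  force=30,
)

```text
time: 1.58
tool_pos: [0.2173, 0.6391, 0.3116]
tcp_rot: [-0.28, 3.129, 0.001]
wrist_force: [-0.0, 0.1, 0.7]
width: 0.01
grip_force: 0.0
```

```bash
cat >> h.py <<'E'
U=np.array([.577,-.067,.0]); YAW=.174
def unit(P):
    c,s=np.cos(YAW),np.sin(YAW); d=np.asarray(P)-U; return np.array([c*d[0]+s*d[1],-s*d[0]+c*d[1],d[2]])*1000
def st():
    s=status.read_state(); Rm=R.from_rotvec(s["tcp_rot"]).as_matrix()
    print("t",round(s["time"],2),"unit mm",unit(s["tool_pos"]).round(1),"w",round(s["width"],2),"F",s["wrist_force"].round(2),"grip",round(s["grip_force"],1))
    print("toolx deg in unit",round(np.degrees(np.arctan2(Rm[1,0],Rm[0,0])-YAW),2),"z",Rm[:,2].round(3),"q",s["q"].round(2))
    return s,Rm
def shift(t,s,Rm):  # to unit-frame target mm
    c,sn=np.cos(YAW),np.sin(YAW); t=np.array(t)/1000
    w=np.array([c*t[0]-sn*t[1],sn*t[0]+c*t[1],t[2]])+U; d=Rm.T@(w-s["tool_pos"]); print("to",t*1000,"tool shift",d.round(4))
E
python3 -c "
from h import *
s,m=st(); shift([-54,64,280],s,m)"
```

```text
t 1.58 unit mm [-232.   757.7  311.6] w 0.01 F [-0.01  0.07  0.65] grip 0.0
toolx deg in unit -179.75 z [ 0.  0. -1.] q [ 1.21  0.23  1.5   0.    1.41 -0.54]
to [-54.  64. 280.] tool shift [-0.175  -0.6945  0.0313]
```

>>> drive_tool(
  rows=[
    [0,0,0,-0.0073,-0.0286,0,0],
    [0,0,0,-0.0073,-0.0286,0,0],
    [0,0,0,-0.0073,-0.0286,0,0],
    [0,0,0,-0.0073,-0.0286,0,0],
    [0,0,0,-0.0073,-0.0286,0,0],
    [0,0,0,-0.0073,-0.0286,0,0],
    [0,0,0,-0.0073,-0.0286,0,0],
    [0,0,0,-0.0073,-0.0286,0,0],
  ],
)

```text
time: 2.25
tool_pos: [0.3149, 0.4225, 0.3112]
tcp_rot: [-0.27, 3.13, 0.0]
wrist_force: [-0.0, -0.0, -0.2]
width: 0.001
grip_force: 0.0
```

>>> drive_tool(
  rows=[
    [0,0,0,-0.0073,-0.0286,0,0],
    [0,0,0,-0.0073,-0.0286,0,0],
    [0,0,0,-0.0073,-0.0286,0,0],
    [0,0,0,-0.0073,-0.0286,0,0],
    [0,0,0,-0.0073,-0.0286,0,0],
    [0,0,0,-0.0073,-0.0286,0,0],
    [0,0,0,-0.0073,-0.0286,0,0],
    [0,0,0,-0.0073,-0.0286,0,0],
  ],
)

```text
time: 2.92
tool_pos: [0.4122, 0.2074, 0.3114]
tcp_rot: [-0.269, 3.13, 0.0]
wrist_force: [0.8, 0.2, 0.0]
width: 0.002
grip_force: 0.0
```

>>> drive_tool(
  rows=[
    [0,0,0,-0.0073,-0.0286,0,0],
    [0,0,0,-0.0073,-0.0286,0,0],
    [0,0,0,-0.0073,-0.0286,0,0],
    [0,0,0,-0.0073,-0.0286,0,0],
    [0,0,0,-0.0073,-0.0286,0,0],
    [0,0,0,-0.0073,-0.0286,0,0],
    [0,0,0,-0.0073,-0.0286,0,0],
    [0,0,0,-0.0073,-0.0286,0,0],
  ],
)

```text
time: 3.58
tool_pos: [0.5096, -0.0079, 0.3113]
tcp_rot: [-0.269, 3.13, 0.0]
wrist_force: [0.3, -0.7, -0.1]
width: 0.002
grip_force: 0.0
```

```bash
python3 -c "
from h import *
s,m=st(); shift([-54,70,110],s,m)
p=read_camera('side'); 
c=proj(p,s['tool_pos'])[0]; print(c); 
q=read_camera('top'); d=proj(q,s['tool_pos'])[0]; print(d)"
```

```text
t 3.58 unit mm [-56.2  69.9 311.3] w 0.0 F [ 0.35 -0.7  -0.12] grip 0.0
toolx deg in unit -180.15 z [ 0.  0. -1.] q [-0.06 -0.09  1.84  0.    1.39 -1.81]
to [-54.  70. 110.] tool shift [-2.100e-03  1.000e-04  2.013e-01]
[323.99479488 127.68836904]
[319.51635478 152.28255187]
```

>>> drive_tool(
  rows=[
    [0,0,0,-0.002,0,0.035,0],
    [0,0,0,0,0,0.035,0],
    [0,0,0,0,0,0.035,0],
    [0,0,0,0,0,0.035,0],
    [0,0,0,0,0,0.035,0],
    [0,0,0,0,0,0.03,0],
    [0,0,0,0,0,0,0],
  ],
)

```text
time: 4.27
tool_pos: [0.505, -0.005, 0.0995]
tcp_rot: [0.27, -3.117, -0.003]
wrist_force: [-2.4, 0.2, -1.1]
width: -0.002
grip_force: 0.0
```

```bash
python3 -c "
from h import *
s,m=st(); shift([-54,70,60],s,m)
for c,b in (('side',(280,150,360,250)),('top',(270,120,400,220))):
    p=read_camera(c); save(p,c+'2.png',b,4); print(proj(p,s['tool_pos'])[0])
a=cv2.imread('pics/side2.png');b=cv2.imread('pics/top2.png'); o=np.zeros((400,800,3),np.uint8); w=int(a.shape[1]); o[:, :w]=a[:400]; r=cv2.resize(b,(480,369)); o[:369,w:w+480]=r; cv2.imwrite('pics/both2.png',o)"
```

```text
t 4.27 unit mm [-60.1  73.5  99.5] w -0.0 F [-2.43  0.16 -1.07] grip 0.0
toolx deg in unit -180.05 z [-0.013  0.001 -1.   ] q [-0.06  0.08  2.08  0.    1.   -1.8 ]
to [-54.  70.  60.] tool shift [-0.0066 -0.0036  0.0394]
[326.28622239 196.00662496]
[319.35326462 189.08421004]
```

View pics/both2.png

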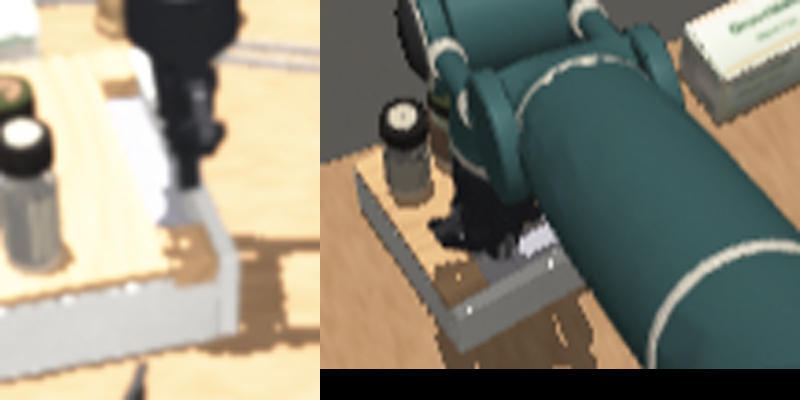

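>>> drive_tool(
  rows=[
    [0,0,0,0,0,0,0],
    [0,0,0,0,0,0,0],
  ],
)

```text
time: 4.53
tool_pos: [0.5136, -0.006, 0.1092]
tcp_rot: [-0.273, 3.125, -0.001]
wrist_force: [0.4, -0.3, -0.0]
width: -0.0
grip_force: 0.0
```

```bash
python3 -c "
from h import *
s,m=st(); shift([-54,70,60],s,m)"
```

```text
t 4.53 unit mm [-51.9  71.1 109.2] w -0.0 F [ 0.42 -0.28 -0.03] grip 0.0
toolx deg in unit -179.97 z [ 0.005 -0.    -1.   ] q [-0.06  0.07  2.07  0.    1.   -1.81]
to [-54.  70.  60.] tool shift [ 0.0024 -0.001   0.0492]
```

>>> drive_tool(
  rows=[
    [0,0,0,0.002,0,0.01,0],
    [0,0,0,0,0,0.01,0],
    [0,0,0,0,0,0.01,0],
    [0,0,0,0,0,0.006,0],
    [0,0,0,0,0,0.004,0],
    [0,0,0,0,0,0,0],
    [0,0,0,0,0,0,0],
  ],
)

```text
time: 5.12
tool_pos: [0.5089, -0.0064, 0.0657]
tcp_rot: [0.274, -3.128, -0.0]
wrist_force: [0.4, 0.2, -0.1]
width: -0.001
grip_force: 0.0
```

```bash
python3 -c "
from h import *
s,m=st(); shift([-54,70,58],s,m)"
```

```text
t 5.12 unit mm [-56.6  71.5  65.7] w -0.0 F [ 0.4   0.25 -0.1 ] grip 0.0
toolx deg in unit -179.96 z [-0.001  0.    -1.   ] q [-0.06  0.12  2.11  0.    0.92 -1.81]
to [-54.  70.  58.] tool shift [-0.0026 -0.0015  0.0077]
```

>>> drive_tool(
  rows=[
    [0,0,0,-0.002,0,0.003,0],
    [0,0,0,0,0,0.003,0],
    [0,0,0,0,0,0,0],
    [0,0,0,0,0,0,0],
  ],
)

```text
time: 5.45
tool_pos: [0.5112, -0.006, 0.0602]
tcp_rot: [0.274, -3.129, -0.0]
wrist_force: [0.4, -0.3, -0.8]
width: -0.002
grip_force: 0.0
```

>>> drive_tool(
  rows=[
    [0,0,0,0,0,0.001,0],
    [0,0,0,0,0,0,0],
  ],
)

```text
time: 5.62
tool_pos: [0.5113, -0.006, 0.0593]
tcp_rot: [-0.274, 3.129, -0.0]
wrist_force: [0.1, -1.4, -0.6]
width: 0.0
grip_force: 0.0
```

>>> drive_tool(
  rows=[
    [0,0,0,0,0,0.001,0],
    [0,0,0,0,0,0,0],
  ],
)

```text
time: 5.78
tool_pos: [0.5111, -0.0061, 0.0582]
tcp_rot: [0.274, -3.129, -0.0]
wrist_force: [-0.5, -0.1, -0.8]
width: 0.001
grip_force: 0.0
```

>>> drive_tool(
  rows=[
    [0,0,0,0,0,0.0005,0],
    [0,0,0,0,0,0,0],
  ],
)

```text
time: 5.95
tool_pos: [0.5112, -0.0061, 0.0581]
tcp_rot: [0.274, -3.13, 0.0]
wrist_force: [-1.7, 0.3, 2.9]
width: -0.003
grip_force: 1.3
```

>>> drive_tool(
  rows=[
    [0,0,0,0,0,0.0005,0],
    [0,0,0,0,0,0,0],
  ],
)

```text
time: 6.12
tool_pos: [0.5113, -0.0061, 0.058]
tcp_rot: [0.274, -3.129, 0.0]
wrist_force: [-1.9, -0.1, 5.6]
width: -0.004
grip_force: 3.3
```

>>> drive_tool(
  rows=[
    [0,0,0,0,0,0.0005,0],
    [0,0,0,0,0,0,0],
  ],
)

```text
time: 6.28
tool_pos: [0.5113, -0.0061, 0.058]
tcp_rot: [0.274, -3.129, -0.0]
wrist_force: [-4.8, 1.2, 9.1]
width: -0.005
grip_force: 5.1
```

>>> drive_tool(
  rows=[
    [0,0,0,0,0,-0.0008,0],
    [0,0,0,0,-0.002,0,0],
    [0,0,0,0,-0.002,0,0],
    [0,0,0,0,-0.002,0,0],
  ],
)

```text
time: 6.62
tool_pos: [0.5128, -0.0116, 0.0581]
tcp_rot: [-0.274, 3.128, 0.001]
wrist_force: [-0.3, 3.8, 5.2]
width: -0.003
grip_force: 2.7
```

>>> drive_tool(
  rows=[
    [0,0,0,0,-0.002,0,0],
    [0,0,0,0,-0.002,0,0],
  ],
)

```text
time: 6.78
tool_pos: [0.5136, -0.0156, 0.058]
tcp_rot: [-0.274, 3.129, 0.001]
wrist_force: [-1.3, 3.9, 5.2]
width: 0.001
grip_force: 2.7
```

>>> drive_tool(
  rows=[
    [0,0,0,0,-0.002,0,0],
    [0,0,0,0,-0.002,0,0],
  ],
)

```text
time: 6.95
tool_pos: [0.5143, -0.0195, 0.0581]
tcp_rot: [-0.273, 3.128, 0.001]
wrist_force: [-0.6, 5.0, 5.9]
width: 0.004
grip_force: 2.7
```

>>> drive_tool(
  rows=[
    [0,0,0,0,-0.002,0,0],
    [0,0,0,0,-0.002,0,0],
  ],
)

```text
time: 7.12
tool_pos: [0.515, -0.0235, 0.058]
tcp_rot: [-0.273, 3.129, 0.001]
wrist_force: [-2.1, 3.3, 5.4]
width: -0.002
grip_force: 2.7
```

>>> drive_tool(
  rows=[
    [0,0,0,0,-0.002,0,0],
    [0,0,0,0,-0.002,0,0],
  ],
)

```text
time: 7.28
tool_pos: [0.5157, -0.0274, 0.0581]
tcp_rot: [-0.274, 3.129, 0.001]
wrist_force: [-1.2, 4.2, 5.5]
width: -0.0
grip_force: 2.7
```

>>> drive_tool(
  rows=[
    [0,0,0,0,-0.002,0,0],
    [0,0,0,0,-0.002,0,0],
  ],
)

```text
time: 7.45
tool_pos: [0.5164, -0.0314, 0.058]
tcp_rot: [-0.274, 3.129, 0.001]
wrist_force: [-0.4, 2.9, 6.2]
width: -0.003
grip_force: 2.7
```

>>> drive_tool(
  rows=[
    [0,0,0,0,-0.002,-0.0003,0],
    [0,0,0,0,-0.002,0,0],
  ],
)

```text
time: 7.62
tool_pos: [0.5168, -0.0356, 0.058]
tcp_rot: [-0.274, 3.129, 0.001]
wrist_force: [0.0, 3.7, 4.4]
width: 0.003
grip_force: 2.3
```

>>> drive_tool(
  rows=[
    [0,0,0,0,-0.002,0,0],
    [0,0,0,0,-0.002,0,0],
  ],
)

```text
time: 7.78
tool_pos: [0.5174, -0.0395, 0.058]
tcp_rot: [-0.274, 3.129, 0.001]
wrist_force: [-1.2, 3.3, 4.2]
width: 0.001
grip_force: 2.6
```

>>> drive_tool(
  rows=[
    [0,0,0,0,-0.002,0,0],
    [0,0,0,0,-0.002,0,0],
  ],
)

```text
time: 7.95
tool_pos: [0.518, -0.0434, 0.058]
tcp_rot: [-0.274, 3.129, 0.001]
wrist_force: [-1.2, 3.7, 4.9]
width: 0.005
grip_force: 2.6
```

>>> drive_tool(
  rows=[
    [0,0,0,0,-0.002,0,0],
    [0,0,0,0,-0.002,0,0],
  ],
)

```text
time: 8.12
tool_pos: [0.5187, -0.0474, 0.058]
tcp_rot: [-0.274, 3.129, 0.001]
wrist_force: [-1.2, 4.1, 4.6]
width: 0.002
grip_force: 2.6
```

>>> drive_tool(
  rows=[
    [0,0,0,0,-0.002,0,0],
    [0,0,0,0,-0.002,0,0],
  ],
)

```text
time: 8.28
tool_pos: [0.5194, -0.0513, 0.058]
tcp_rot: [-0.274, 3.129, 0.001]
wrist_force: [-0.1, 4.2, 5.5]
width: 0.0
grip_force: 2.7
```

>>> drive_tool(
  rows=[
    [0,0,0,0,-0.002,0,0],
    [0,0,0,0,-0.002,0,0],
  ],
)

```text
time: 8.45
tool_pos: [0.52, -0.0552, 0.058]
tcp_rot: [-0.274, 3.129, 0.001]
wrist_force: [-0.7, 3.4, 5.7]
width: -0.0
grip_force: 2.7
```

>>> drive_tool(
  rows=[
    [0,0,0,0,-0.002,0,0],
    [0,0,0,0,-0.002,0,0],
  ],
)

```text
time: 8.62
tool_pos: [0.5207, -0.0592, 0.058]
tcp_rot: [-0.274, 3.129, 0.001]
wrist_force: [-1.2, 3.4, 4.6]
width: -0.0
grip_force: 2.7
```

>>> drive_tool(
  rows=[
    [0,0,0,0,-0.002,0,0],
    [0,0,0,0,-0.002,0,0],
  ],
)

```text
time: 8.78
tool_pos: [0.5214, -0.0631, 0.0581]
tcp_rot: [-0.274, 3.13, 0.001]
wrist_force: [-0.9, 4.7, 5.5]
width: 0.002
grip_force: 2.7
```

>>> drive_tool(
  rows=[
    [0,0,0,0,-0.002,0,0],
    [0,0,0,0,-0.002,0,0],
  ],
)

```text
time: 8.95
tool_pos: [0.5221, -0.067, 0.058]
tcp_rot: [-0.274, 3.13, 0.001]
wrist_force: [-0.7, 3.8, 4.9]
width: 0.003
grip_force: 2.7
```

>>> drive_tool(
  rows=[
    [0,0,0,0,-0.002,0,0],
    [0,0,0,0,-0.002,0,0],
  ],
)

```text
time: 9.12
tool_pos: [0.5228, -0.0709, 0.058]
tcp_rot: [-0.274, 3.13, 0.001]
wrist_force: [-0.4, 3.5, 6.4]
width: 0.004
grip_force: 2.8
```

>>> drive_tool(
  rows=[
    [0,0,0,0,-0.002,0,0],
    [0,0,0,0,-0.002,0,0],
  ],
)

```text
time: 9.28
tool_pos: [0.5235, -0.0749, 0.0581]
tcp_rot: [-0.274, 3.13, 0.001]
wrist_force: [0.1, 3.6, 5.7]
width: 0.002
grip_force: 2.8
```

>>> drive_tool(
  rows=[
    [0,0,0,0,-0.002,0,0],
    [0,0,0,0,-0.002,0,0],
  ],
)

```text
time: 9.45
tool_pos: [0.5242, -0.0788, 0.0581]
tcp_rot: [-0.274, 3.13, 0.001]
wrist_force: [-0.9, 3.2, 6.5]
width: -0.0
grip_force: 2.8
```

>>> drive_tool(
  rows=[
    [0,0,0,0,-0.002,0,0],
    [0,0,0,0,-0.002,0,0],
  ],
)

```text
time: 9.62
tool_pos: [0.5249, -0.0827, 0.0581]
tcp_rot: [-0.274, 3.13, 0.001]
wrist_force: [-1.1, 4.1, 5.7]
width: 0.002
grip_force: 2.8
```

>>> drive_tool(
  rows=[
    [0,0,0,0,-0.002,-0.0003,0],
    [0,0,0,0,-0.002,0,0],
  ],
)

```text
time: 9.78
tool_pos: [0.5253, -0.087, 0.0581]
tcp_rot: [0.274, -3.129, -0.0]
wrist_force: [-0.0, 2.8, 4.8]
width: 0.002
grip_force: 2.0
```

>>> drive_tool(
  rows=[
    [0,0,0,0,-0.002,0,0],
    [0,0,0,0,-0.002,0,0],
  ],
)

```text
time: 9.95
tool_pos: [0.5261, -0.0909, 0.0581]
tcp_rot: [0.274, -3.129, -0.0]
wrist_force: [-0.5, 1.6, 3.7]
width: 0.003
grip_force: 1.8
```

>>> drive_tool(
  rows=[
    [0,0,0,0,-0.002,0,0],
    [0,0,0,0,-0.002,0,0],
  ],
)

```text
time: 10.12
tool_pos: [0.5268, -0.0949, 0.0581]
tcp_rot: [0.274, -3.129, 0.0]
wrist_force: [-0.6, 2.5, 2.2]
width: -0.0
grip_force: 1.6
```

>>> drive_tool(
  rows=[
    [0,0,0,0,-0.002,0,0],
    [0,0,0,0,-0.002,0,0],
  ],
)

```text
time: 10.28
tool_pos: [0.5275, -0.0989, 0.0581]
tcp_rot: [0.274, -3.129, 0.0]
wrist_force: [-0.4, 1.7, 2.6]
width: 0.0
grip_force: 1.4
```

>>> drive_tool(
  rows=[
    [0,0,0,0,-0.002,0,0],
    [0,0,0,0,-0.002,0,0],
  ],
)

```text
time: 10.45
tool_pos: [0.5283, -0.1028, 0.0581]
tcp_rot: [0.274, -3.129, 0.0]
wrist_force: [-0.8, 1.8, 2.6]
width: 0.0
grip_force: 1.2
```

>>> drive_tool(
  rows=[
    [0,0,0,0,-0.002,0,0],
    [0,0,0,0,-0.002,0,0],
  ],
)

```text
time: 10.62
tool_pos: [0.5289, -0.1068, 0.0581]
tcp_rot: [0.274, -3.129, 0.0]
wrist_force: [-0.1, 1.6, 1.8]
width: 0.002
grip_force: 1.0
```

>>> drive_tool(
  rows=[
    [0,0,0,0,-0.002,0,0],
    [0,0,0,0,-0.002,0,0],
  ],
)

```text
time: 10.78
tool_pos: [0.5296, -0.1107, 0.0581]
tcp_rot: [0.274, -3.129, 0.0]
wrist_force: [-0.7, 1.3, 2.0]
width: 0.001
grip_force: 0.9
```

>>> drive_tool(
  rows=[
    [0,0,0,0,-0.002,0,0],
    [0,0,0,0,-0.002,0,0],
  ],
)

```text
time: 10.95
tool_pos: [0.5303, -0.1147, 0.058]
tcp_rot: [0.274, -3.129, 0.0]
wrist_force: [-0.4, 1.4, 1.4]
width: -0.002
grip_force: 0.6
```

>>> drive_tool(
  rows=[
    [0,0,0,0,-0.002,0.0004,0],
    [0,0,0,0,-0.002,0,0],
  ],
)

```text
time: 11.12
tool_pos: [0.5312, -0.1183, 0.058]
tcp_rot: [-0.274, 3.129, 0.001]
wrist_force: [-0.1, 0.7, 0.7]
width: 0.001
grip_force: 0.4
```

>>> drive_tool(
  rows=[
    [0,0,0,0,-0.002,0,0],
    [0,0,0,0,-0.002,0,0],
  ],
)

```text
time: 11.28
tool_pos: [0.5319, -0.1225, 0.0578]
tcp_rot: [-0.274, 3.129, -0.0]
wrist_force: [-0.5, 1.8, 2.6]
width: 0.002
grip_force: 1.2
```

>>> drive_tool(
  rows=[
    [0,0,0,0,-0.002,0,0],
    [0,0,0,0,-0.002,0,0],
  ],
)

```text
time: 11.45
tool_pos: [0.5325, -0.1264, 0.0578]
tcp_rot: [-0.274, 3.13, -0.0]
wrist_force: [-0.6, 1.3, 1.8]
width: 0.002
grip_force: 1.3
```

>>> drive_tool(
  rows=[
    [0,0,0,0,-0.002,0,0],
    [0,0,0,0,-0.002,0,0],
  ],
)

```text
time: 11.62
tool_pos: [0.5332, -0.1303, 0.0578]
tcp_rot: [-0.274, 3.13, -0.0]
wrist_force: [-1.3, 2.2, 3.4]
width: -0.0
grip_force: 1.3
```

>>> drive_tool(
  rows=[
    [0,0,0,0,-0.002,0,0],
    [0,0,0,0,-0.002,0,0],
  ],
)

```text
time: 11.78
tool_pos: [0.5339, -0.1343, 0.0578]
tcp_rot: [-0.274, 3.13, -0.0]
wrist_force: [1.0, 1.9, 3.4]
width: -0.001
grip_force: 1.4
```

>>> drive_tool(
  rows=[
    [0,0,0,0,0,0,0],
  ],
)

```text
time: 11.87
tool_pos: [0.534, -0.1346, 0.0578]
tcp_rot: [-0.274, 3.129, -0.001]
wrist_force: [0.0, 0.3, 1.9]
width: 0.002
grip_force: 1.2
```

```bash
python3 -c "
from h import *
s,m=st()"
```

```text
t 11.87 unit mm [-54.1 -59.1  57.8] w 0.0 F [0.02 0.29 1.92] grip 1.2
toolx deg in unit -179.96 z [ 0. -0. -1.] q [-0.29  0.2   2.03 -0.    0.91 -2.04]
```

>>> drive_tool(
  rows=[
    [0,0,0,0,0,0.0005,0],
    [0,0,0,0,0,0,0],
  ],
)

```text
time: 12.03
tool_pos: [0.5339, -0.1345, 0.0574]
tcp_rot: [-0.274, 3.129, -0.001]
wrist_force: [-0.5, -0.4, 3.1]
width: 0.003
grip_force: 1.5
```

>>> drive_tool(
  rows=[
    [0,0,0,0,0,0.0005,0],
    [0,0,0,0,0,0,0],
  ],
)

```text
time: 12.2
tool_pos: [0.5339, -0.1345, 0.0569]
tcp_rot: [-0.275, 3.129, -0.001]
wrist_force: [-1.4, -2.5, 3.8]
width: -0.004
grip_force: 1.8
```

>>> drive_tool(
  rows=[
    [0,0,0,0,0,0.001,0],
    [0,0,0,0,0,0.001,0],
    [0,0,0,0,0,0,0],
  ],
)

```text
time: 12.45
tool_pos: [0.5339, -0.1344, 0.0548]
tcp_rot: [-0.275, 3.129, -0.001]
wrist_force: [-1.6, -2.0, 4.1]
width: 0.002
grip_force: 2.0
```

>>> drive_tool(
  rows=[
    [0,0,0,0,0,0.001,0],
    [0,0,0,0,0,0.001,0],
    [0,0,0,0,0,0,0],
  ],
)

```text
time: 12.7
tool_pos: [0.5339, -0.1344, 0.0528]
tcp_rot: [-0.275, 3.129, -0.001]
wrist_force: [-1.6, -3.6, 4.8]
width: 0.002
grip_force: 2.2
```

>>> drive_tool(
  rows=[
    [0,0,0,0,0,0.001,0],
    [0,0,0,0,0,0.001,0],
    [0,0,0,0,0,0,0],
  ],
)

```text
time: 12.95
tool_pos: [0.534, -0.1344, 0.0509]
tcp_rot: [-0.275, 3.129, -0.001]
wrist_force: [-1.6, -2.7, 5.4]
width: 0.003
grip_force: 2.5
```

>>> drive_tool(
  rows=[
    [0,0,0,0,0,0.001,0],
    [0,0,0,0,0,0,0],
  ],
)

```text
time: 13.12
tool_pos: [0.534, -0.1343, 0.0498]
tcp_rot: [-0.274, 3.129, -0.001]
wrist_force: [-1.6, -3.0, 3.6]
width: 0.001
grip_force: 2.0
```

>>> drive_tool(
  rows=[
    [0,0,0,0,0,0.001,0],
    [0,0,0,0,0,0,0],
    [0,0,0,0,0,0,0],
  ],
)

```text
time: 13.37
tool_pos: [0.534, -0.1343, 0.0488]
tcp_rot: [-0.274, 3.129, -0.001]
wrist_force: [-1.8, -3.0, 3.5]
width: 0.003
grip_force: 2.1
```

```bash
python3 -c "
from h import *
s,m=st()
p=read_camera('side'); save(p,'side3.png',(280,150,360,250),5)
for x in masks_of(p,'drawer')[:2]: print(x['score'],x['bbox'])"
```

```text
t 13.37 unit mm [-54.  -58.8  48.8] w 0.0 F [-1.82 -2.98  3.52] grip 2.1
toolx deg in unit -179.95 z [ 0. -0. -1.] q [-0.29  0.22  2.03 -0.    0.89 -2.04]
0.65 [318.2, 159.6, 351.7, 229.5]
```

View pics/side3.png

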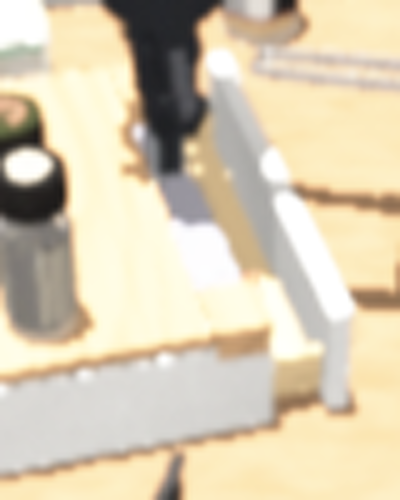

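>>> drive_tool(
  rows=[
    [0,0,0,0,0,-0.008,0],
    [0,0,0,0,0,-0.008,0],
    [0,0,0,0.004,0.015,0,0],
    [0,0,0,0.008,0.015,0,0],
    [0,0,0,0.008,0.015,0,0],
    [0,0,0,0.006,0.014,0,0],
    [0,0,0,0.003,0,0,0],
    [0,0,0,0,0,0,0],
  ],
)

```text
time: 14.13
tool_pos: [0.4935, -0.0797, 0.0644]
tcp_rot: [0.277, -3.128, -0.001]
wrist_force: [-0.2, 0.0, 0.4]
width: -0.001
grip_force: 0.0
```

>>> drive_tool(
  rows=[
    [0,0,0,0.004,0,0,0],
    [0,0,0,0.004,0,0,0],
    [0,0,0,0.004,0,0,0],
    [0,0,0,0.004,0,0,0],
  ],
)

```text
time: 14.47
tool_pos: [0.4797, -0.0841, 0.0651]
tcp_rot: [-0.273, 3.128, 0.0]
wrist_force: [1.7, 1.1, 0.8]
width: 0.003
grip_force: 0.8
```

```bash
python3 -c "
from h import *
s,m=st(); shift([-158,0,64],s,m)"
```

```text
t 14.47 unit mm [-98.8  -0.   65.1] w 0.0 F [1.75 1.06 0.8 ] grip 0.8
toolx deg in unit -180.0 z [ 0.001  0.    -1.   ] q [-0.23  0.08  2.15  0.    0.91 -1.97]
to [-158.    0.   64.] tool shift [0.0592 0.     0.0011]
```

>>> drive_tool(
  rows=[
    [0,0,0,0.005,0,0,0],
    [0,0,0,0.005,0,0,0],
    [0,0,0,0.005,0,0,0],
    [0,0,0,0.005,0,0,0],
    [0,0,0,0.005,0,0,0],
    [0,0,0,0.005,0,0,0],
    [0,0,0,0.005,0,0,0],
    [0,0,0,0.005,0,0,0],
  ],
)

```text
time: 15.13
tool_pos: [0.4395, -0.091, 0.0649]
tcp_rot: [-0.274, 3.129, -0.001]
wrist_force: [0.7, -0.7, 1.5]
width: 0.002
grip_force: 0.8
```

>>> drive_tool(
  rows=[
    [0,0,0,0.004,0,0,0],
    [0,0,0,0.004,0,0,0],
    [0,0,0,0.003,0,0,0],
    [0,0,0,0.002,0,0,0],
  ],
)

```text
time: 15.47
tool_pos: [0.4264, -0.093, 0.0646]
tcp_rot: [0.274, -3.129, -0.0]
wrist_force: [1.1, -0.2, 0.5]
width: -0.0
grip_force: 0.7
```

>>> drive_tool(
  rows=[
    [0,0,0,0.002,0,0,0],
    [0,0,0,0.002,0,0,0],
  ],
)

```text
time: 15.63
tool_pos: [0.4228, -0.0936, 0.0646]
tcp_rot: [0.274, -3.129, -0.0]
wrist_force: [0.4, 0.5, 0.0]
width: -0.0
grip_force: 0.7
```

>>> drive_tool(
  rows=[
    [0,0,0,0.001,0,0,0],
    [0,0,0,0.001,0,0,0],
  ],
)

```text
time: 15.8
tool_pos: [0.4215, -0.0939, 0.0647]
tcp_rot: [-0.274, 3.129, 0.0]
wrist_force: [5.2, 1.0, -4.0]
width: -0.002
grip_force: 2.6
```

```bash
python3 -c "
from h import *
s,m=st()"
```

```text
t 15.8 unit mm [-157.8    0.4   64.7] w -0.0 F [ 5.19  1.05 -3.98] grip 2.6
toolx deg in unit -179.97 z [ 0.001  0.    -1.   ] q [-0.28 -0.03  2.26  0.    0.9  -2.02]
```

>>> drive_tool(
  rows=[
    [0,0,0,-0.005,0,0,0],
    [0,0,0,-0.005,0,0,0],
    [0,0,0,0,0,-0.02,0.5],
    [0,0,0,0,0,-0.035,1],
    [0,0,0,0,0,-0.04,1],
    [0,0,0,0,0,-0.04,1],
    [0,0,0,0,0.03,-0.03,1],
    [0,0,0,0,0.04,-0.01,1],
  ],
)

```text
time: 16.47
tool_pos: [0.4226, -0.0253, 0.2455]
tcp_rot: [-0.267, 3.121, -0.005]
wrist_force: [2.0, 1.1, -0.4]
width: 0.85
grip_force: 0.0
```

>>> drive_tool(
  rows=[
    [0,0,0,0,0.04,0,1],
    [0,0,0,0,0.04,0,1],
    [0,0,0,0,0.04,0,1],
    [0,0,0,0,0.04,0,1],
    [0,0,0,0,0.04,0,1],
    [0,0,0,0,0.04,0,1],
    [0,0,0,0,0.02,0,1],
    [0,0,0,0,0,0,1],
  ],
)

```text
time: 17.13
tool_pos: [0.3727, 0.2358, 0.2392]
tcp_rot: [0.282, -3.128, -0.002]
wrist_force: [0.1, -0.7, 0.5]
width: 1.001
grip_force: 0.0
```

```bash
python3 -c "
from h import *
s,m=st()
for c in ('top','side'):
    p=read_camera(c); save(p,c+'4.png',(260,110,400,270) if c=='top' else (240,140,400,300),2.5)
    for n in ('drawer','matchbox','salt_jar','pepper_jar'):
        for x in masks_of(p,n)[:2]:
            print(c,n,x['score'],x['bbox'])
            if n=='matchbox':
                v,u=np.nonzero(x['mask']); cnt=cv2.minAreaRect(np.c_[u,v].astype(np.float32)); b=cv2.boxPoints(cnt)
                print(len(u),[unit(w).round(1).tolist() for w in at_z(p,np.r_[b,[[u.mean(),v.mean()]]],.035)])
a=cv2.imread('pics/top4.png');b=cv2.imread('pics/side4.png'); o=np.zeros((400,800,3),np.uint8); o[:,:a.shape[1]]=a; o[:,400:]=b; cv2.imwrite('pics/b4.png',o)"
```

```text
t 17.13 unit mm [-148.8  333.6  239.2] w 1.0 F [ 0.07 -0.72  0.49] grip 0.0
toolx deg in unit -179.66 z [-0.001  0.001 -1.   ] q [ 0.51 -0.2   2.07  0.    1.27 -1.24]
top drawer 0.95 [329.2, 175.4, 394.8, 216.0]
top salt_jar 0.54 [284.9, 146.4, 298.3, 175.6]
top pepper_jar 0.54 [300.3, 139.3, 313.4, 163.4]
side drawer 0.69 [314.4, 154.6, 369.6, 226.9]
side matchbox 0.81 [333.0, 202.1, 353.7, 213.8]
220 [[-97.3, 25.2, 35.0], [-155.4, 41.4, 35.0], [-139.3, 89.3, 35.0], [-83.2, 73.7, 35.0], [-119.1, 57.8, 35.0]]
side salt_jar 0.8 [278.1, 178.9, 294.1, 214.5]
side pepper_jar 0.82 [275.3, 167.5, 288.9, 204.3]
```

View pics/b4.png

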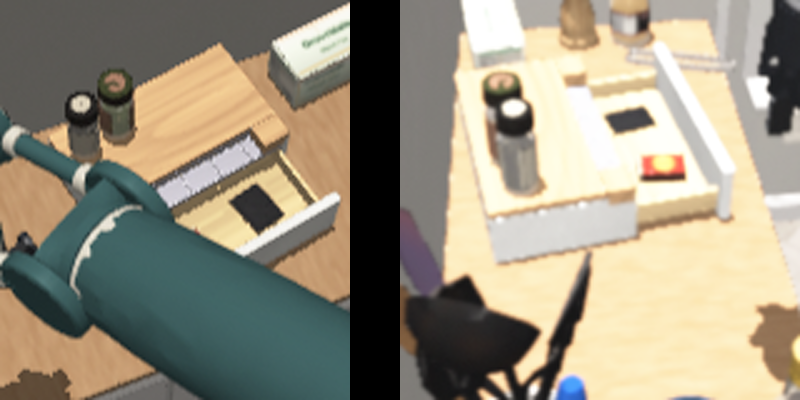

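```bash
cat > box.py <<'E'
from h import *
from scipy.optimize import minimize
def fitbox(p,m,z0,x0):
    C=np.array([[x,y,z] for x in(-.0175,.0175) for y in(-.029,.029) for z in(0,.017)])
    S=8; v,u=np.nonzero(m); a=np.array([u.min()-6,v.min()-6]); w=np.array([u.max()+6,v.max()+6])-a
    M=cv2.resize(m[a[1]:a[1]+w[1],a[0]:a[0]+w[0]].astype(np.uint8),None,fx=S,fy=S,interpolation=cv2.INTER_NEAREST)
    def cost(t):
        c,s=np.cos(t[2]+YAW),np.sin(t[2]+YAW); cu,su=np.cos(YAW),np.sin(YAW)
        o=U+np.array([cu*t[0]-su*t[1],su*t[0]+cu*t[1],0])/1000+[0,0,z0]
        P=C@np.array([[c,s,0],[-s,c,0],[0,0,1]])+o
        h=cv2.convexHull(((proj(p,P)-a+.5)*S).astype(np.float32)); im=np.zeros_like(M); cv2.fillConvexPoly(im,np.round(h).astype(np.int32),1)
        return 1-(im&M).sum()/(im|M).sum()
    best=min((minimize(cost,[*x0,y],method="Nelder-Mead",options=dict(initial_simplex=[[*x0,y],[x0[0]+8,x0[1],y],[x0[0],x0[1]+8,y],[*x0,y+.2]])) for y in np.radians([60,75,90,105,120])),key=lambda r:r.fun)
    return best.x,best.fun
if __name__=="__main__":
    p=read_camera("side")
    for x in masks_of(p,"matchbox")[:1]:
        t,f=fitbox(p,x["mask"],.018,(-119,52)); print(t[:2].round(1),np.degrees(t[2]).round(1),f)
    s,m=st(); 
    shift([t[0],t[1],150],s,m)
E
python3 box.py
```

```text
[-121.9   47.8] 74.8 0.054008872886259884
t 17.73 unit mm [-148.3  329.3  239.3] w 1.0 F [-0.12  0.73 -0.21] grip 0.0
toolx deg in unit -180.02 z [ 0.  0. -1.] q [ 0.5  -0.2   2.07 -0.    1.27 -1.25]
to [-121.87758479   47.76360244  150.        ] tool shift [-0.0265 -0.2815  0.0893]
```

>>> drive_tool(
  rows=[
    [0,0,0,-0.003,-0.035,0,0.8],
    [0,0,0,-0.004,-0.04,0,0.8],
    [0,0,0,-0.004,-0.04,0,0.8],
    [0,0,0,-0.004,-0.04,0,0.8],
    [0,0,0,-0.004,-0.04,0,0.8],
    [0,0,0,-0.004,-0.04,0,0.8],
    [0,0,0,-0.0025,-0.03,0.01,0.8],
    [0,0,0,0,-0.0165,0.02,0.8],
  ],
)

```text
time: 18.4
tool_pos: [0.4508, -0.0445, 0.212]
tcp_rot: [-0.269, 3.123, -0.004]
wrist_force: [1.1, 0.7, -0.5]
width: 0.803
grip_force: 0.0
```

>>> drive_tool(
  rows=[
    [0,0,5,0,0,0.03,0.8],
    [0,0,5,0,0,0.03,0.8],
    [0,0,5,0,0,0.02,0.8],
    [0,0,0,0,0,0.01,0.8],
    [0,0,0,0,0,0,0.8],
    [0,0,0,0,0,0,0.8],
  ],
)

```text
time: 18.9
tool_pos: [0.4479, -0.0407, 0.1195]
tcp_rot: [-0.133, -3.138, -0.0]
wrist_force: [0.5, 0.3, 0.3]
width: 0.8
grip_force: 0.0
```

```bash
python3 -c "
from h import *
s,m=st(); shift([-121.9,47.8,20],s,m)"
```

```text
t 18.9 unit mm [-122.6   48.2  119.5] w 0.8 F [0.48 0.29 0.26] grip 0.0
toolx deg in unit 165.17 z [-0.  0. -1.] q [-0.15 -0.07  2.18 -0.    1.02 -1.63]
to [-121.9   47.8   20. ] tool shift [-0.0008 -0.0003  0.0995]
```

>>> drive_tool(
  rows=[
    [0,0,0,0,0,0.015,0.8],
    [0,0,0,0,0,0.02,0.8],
    [0,0,0,0,0,0.02,0.8],
    [0,0,0,0,0,0.015,0.8],
    [0,0,0,0,0,0.01,0.8],
    [0,0,0,0,0,0.006,0.8],
    [0,0,0,0,0,0,0.8],
    [0,0,0,0,0,0,0.8],
  ],
)

```text
time: 19.57
tool_pos: [0.4488, -0.0407, 0.0342]
tcp_rot: [0.136, 3.137, -0.0]
wrist_force: [0.0, 0.5, 0.3]
width: 0.803
grip_force: 0.0
```

>>> drive_tool(
  rows=[
    [0,0,0,0,0,0.006,0.8],
    [0,0,0,0,0,0.006,0.8],
    [0,0,0,0,0,0,0.8],
    [0,0,0,0,0,0,0.8],
  ],
)

```text
time: 19.9
tool_pos: [0.4474, -0.0406, 0.0209]
tcp_rot: [-0.136, -3.138, -0.0]
wrist_force: [0.3, 0.4, -0.0]
width: 0.798
grip_force: 0.0
```

```bash
python3 -c "
from h import *
s,m=st(); shift([-121.9,47.8,20],s,m)"
```

```text
t 19.9 unit mm [-123.1   48.4   20.9] w 0.8 F [ 0.26  0.43 -0.03] grip 0.0
toolx deg in unit 165.05 z [-0.001  0.    -1.   ] q [-0.15  0.08  2.26 -0.    0.81 -1.63]
to [-121.9   47.8   20. ] tool shift [-0.0013 -0.0003  0.0009]
```

Close gently in stages.

>>> drive_tool(
  rows=[
    [0,0,0,0,0,0,0.6],
    [0,0,0,0,0,0,0.5],
    [0,0,0,0,0,0,0.4],
    [0,0,0,0,0,0,0.3],
    [0,0,0,0,0,0,0.3],
    [0,0,0,0,0,0,0.3],
  ],
  force=25,
)

```text
time: 20.4
tool_pos: [0.4482, -0.0407, 0.0216]
tcp_rot: [0.137, 3.138, -0.0]
wrist_force: [-0.3, 0.6, 3.3]
width: 0.394
grip_force: 24.9
```

```bash
python3 -c "
from h import *
s,m=st()"
```

```text
t 20.4 unit mm [-122.3   48.2   21.6] w 0.39 F [-0.3   0.59  3.32] grip 24.9
toolx deg in unit 165.05 z [ 0.001 -0.    -1.   ] q [-0.15  0.08  2.25 -0.    0.81 -1.63]
```

>>> drive_tool(
  rows=[
    [0,0,0,0,0,-0.004,0.3],
    [0,0,0,0,0,-0.01,0.3],
    [0,0,0,0,0,-0.02,0.3],
    [0,0,0,0,0,-0.03,0.3],
    [0,0,0,0,0,-0.03,0.3],
    [0,0,0,0,0,-0.03,0.3],
    [0,0,0,0,0,-0.02,0.3],
    [0,0,0,0,0,-0.006,0.3],
  ],
)

```text
time: 21.07
tool_pos: [0.4505, -0.041, 0.1762]
tcp_rot: [0.136, 3.131, -0.001]
wrist_force: [1.3, 0.5, 0.2]
width: 0.392
grip_force: 24.7
```

```bash
python3 -c "
from h import *
s,m=st(); shift([25,-45,171],s,m)
p=read_camera('side'); save(p,'side5.png',(280,100,400,240),4)
print([(x['score'],x['bbox']) for x in masks_of(p,'drawer')[:1]])"
```

```text
t 21.07 unit mm [-120.1   47.5  176.2] w 0.39 F [1.33 0.54 0.19] grip 24.7
toolx deg in unit 165.05 z [ 0.008 -0.001 -1.   ] q [-0.15 -0.13  2.13 -0.    1.14 -1.63]
to [ 25. -45. 171.] tool shift [-0.164  -0.0519  0.0065]
[(0.83, [314.7, 165.9, 369.9, 227.7])]
```

View pics/side5.png

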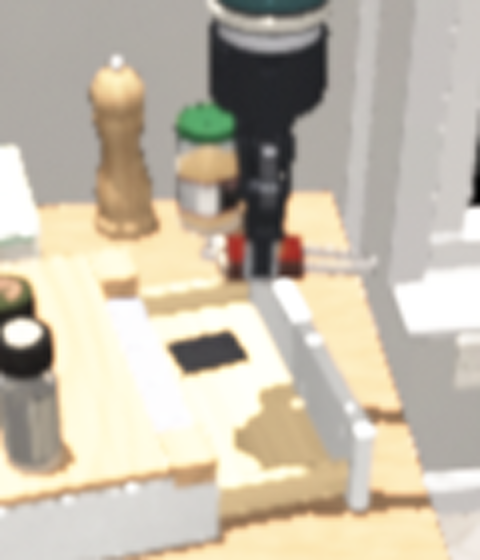

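>>> drive_tool(
  rows=[
    [0,0,0,-0.012,-0.004,0,0.3],
    [0,0,0,-0.02,-0.0065,0,0.3],
    [0,0,0,-0.025,-0.008,0,0.3],
    [0,0,0,-0.025,-0.008,0,0.3],
    [0,0,0,-0.025,-0.008,0,0.3],
    [0,0,0,-0.025,-0.008,0,0.3],
    [0,0,0,-0.02,-0.006,0,0.3],
    [0,0,0,-0.012,-0.004,0,0.3],
  ],
)

```text
time: 21.83
tool_pos: [0.607, -0.1078, 0.1681]
tcp_rot: [-0.137, -3.135, -0.001]
wrist_force: [0.6, 0.3, -0.0]
width: 0.398
grip_force: 24.7
```

>>> drive_tool(
  rows=[
    [0,0,0,0,0,0.01,0.3],
    [0,0,0,0,0,0.02,0.3],
    [0,0,0,0,0,0.02,0.3],
    [0,0,0,0,0,0.01,0.3],
    [0,0,0,0,0,0.005,0.3],
    [0,0,0,0,0,0,0.3],
    [0,0,0,0,0,0,0.3],
  ],
)

```text
time: 22.42
tool_pos: [0.6061, -0.107, 0.1059]
tcp_rot: [-0.136, -3.138, -0.0]
wrist_force: [0.4, -0.7, -0.2]
width: 0.395
grip_force: 24.7
```

```bash
python3 -c "
from h import *
s,m=st(); shift([25,-45,86],s,m)"
```

```text
t 22.42 unit mm [ 21.7 -44.4 105.9] w 0.4 F [ 0.45 -0.67 -0.21] grip 24.7
toolx deg in unit 165.06 z [-0.001  0.    -1.   ] q [-0.22  0.26  1.85 -0.    1.03 -1.7 ]
to [ 25. -45.  86.] tool shift [-0.0033  0.0003  0.0199]
```

>>> drive_tool(
  rows=[
    [0,0,0,0,0,0.007,0.3],
    [0,0,0,0,0,0.007,0.3],
    [0,0,0,0,0,0.003,0.3],
    [0,0,0,0,0,0,0.3],
    [0,0,0,0,0,0,0.3],
  ],
)

```text
time: 22.83
tool_pos: [0.6064, -0.1072, 0.0891]
tcp_rot: [-0.137, -3.138, -0.0]
wrist_force: [0.1, -0.4, 0.0]
width: 0.397
grip_force: 24.7
```

>>> drive_tool(
  rows=[
    [0,0,0,0,0,0.001,0.3],
    [0,0,0,0,0,0.001,0.3],
    [0,0,0,0,0,0,0.3],
  ],
)

```text
time: 23.08
tool_pos: [0.6067, -0.1072, 0.0873]
tcp_rot: [0.136, 3.138, -0.0]
wrist_force: [-0.8, -0.7, 0.0]
width: 0.393
grip_force: 24.7
```

>>> drive_tool(
  rows=[
    [0,0,0,0,0,0.001,0.3],
    [0,0,0,0,0,0,0.3],
  ],
)

```text
time: 23.25
tool_pos: [0.6066, -0.1072, 0.0862]
tcp_rot: [-0.136, -3.139, -0.0]
wrist_force: [0.5, -0.6, -0.6]
width: 0.394
grip_force: 24.7
```

>>> drive_tool(
  rows=[
    [0,0,0,0,0,0.0006,0.3],
    [0,0,0,0,0,0,0.3],
  ],
)

```text
time: 23.42
tool_pos: [0.6067, -0.1072, 0.0857]
tcp_rot: [0.137, 3.138, -0.0]
wrist_force: [0.3, 0.6, -0.1]
width: 0.392
grip_force: 24.7
```

>>> drive_tool(
  rows=[
    [0,0,0,0,0,0.0005,0.3],
    [0,0,0,0,0,0,0.3],
  ],
)

```text
time: 23.58
tool_pos: [0.6067, -0.1072, 0.0857]
tcp_rot: [0.136, 3.138, -0.0]
wrist_force: [-0.9, 0.3, 3.8]
width: 0.392
grip_force: 25.0
```

Contact. Release gradually, then rise.

>>> drive_tool(
  rows=[
    [0,0,0,0,0,-0.0004,0.42],
    [0,0,0,0,0,0,0.46],
    [0,0,0,0,0,0,0.52],
    [0,0,0,0,0,0,0.6],
    [0,0,0,0,0,0,0.7],
    [0,0,0,0,0,0,0.75],
    [0,0,0,0,0,0,0.75],
  ],
)

```text
time: 24.17
tool_pos: [0.6066, -0.1072, 0.0855]
tcp_rot: [-0.136, -3.138, -0.0]
wrist_force: [0.2, 0.2, 0.4]
width: 0.75
grip_force: 0.0
```

>>> drive_tool(
  rows=[
    [0,0,0,0,0,-0.005,0.75],
    [0,0,0,0,0,-0.015,0.75],
    [0,0,0,0,0,-0.03,0.75],
    [0,0,0,0,0,-0.04,0.75],
    [0,0,0,0,0,-0.04,0.75],
    [0,0,0,0,0,-0.04,0.75],
    [0,0,0,0,0,-0.03,0.75],
    [0,0,0,0,0,0,0.75],
  ],
)

```text
time: 24.83
tool_pos: [0.6107, -0.108, 0.2958]
tcp_rot: [0.136, 3.123, -0.004]
wrist_force: [1.2, -0.2, 0.8]
width: 0.747
grip_force: 0.0
```

```bash
python3 -c "
from h import *
from box import fitbox
s,m=st()
p=read_camera('side'); save(p,'side6.png',(240,100,400,260),3)
print([(x['score'],x['bbox']) for x in masks_of(p,'drawer')[:1]])
for x in masks_of(p,'matchbox')[:1]: print(x['score'],fitbox(p,x['mask'],.082,(22,-45)))"
```

```text
t 24.83 unit mm [ 26.1 -46.3 295.8] w 0.75 F [ 1.18 -0.2   0.79] grip 0.0
toolx deg in unit 165.05 z [ 0.015 -0.003 -1.   ] q [-0.22  0.12  1.66  0.    1.35 -1.7 ]
[(0.86, [313.6, 155.9, 370.7, 224.6])]
0.43 (array([ 21.87268519, -45.57484568,   1.33999617]), np.float64(0.554426124539779))
```

View pics/side6.png

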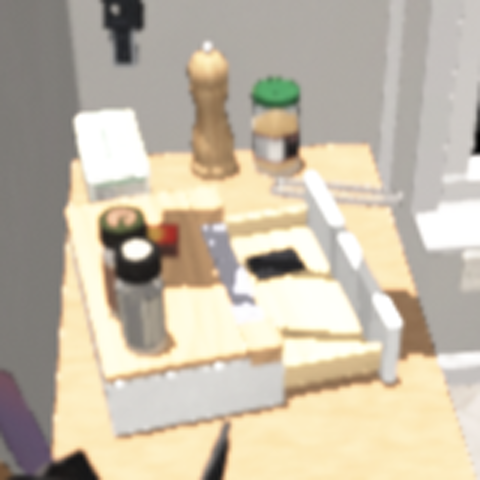

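```bash
python3 -c "
from h import *
print(workorder.finish_job())"
```

```text
the job is handed in; nothing more can be done
None
```

I found and pressed the catch, pulled the drawer out to its stop, and laid the matchbox flat on the unit's wooden top. In the last picture the drawer was still open and the other things in view were undisturbed. I handed the job in at about 25 s, with no verdict returned.

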